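Work the sleeve of the nitrogen coupler

TASK

Check the green nitrogen outlet on the lab bench before a line is connected: take the spring sleeve of its quick coupler, pull it all the way back towards its column, hold it there a moment, then let go so that it snaps forward to its home position by itself. Leave the blue and the yellow outlets alone.

Things in the scene. Friction and masses are not known exactly. Their poses are not given: they have to be found in the camera images.
- green_grip (a point): Centre of the green outlet's spring sleeve; moves with it. Steel cylinder, 30 mm diameter, 34 mm long, green band round the middle, axis 110 mm above the bench; sides and top free. x: level, along the sleeve, back to the column (the way to pull); y: level, across; z: up. Column axis 78 mm away along +x when home (32 mm diameter, green cap, top at 129 mm). Nose of the coupler 32 mm away along -x.
- green_sleeve (a joint): How far the green outlet's sleeve is pulled back, in m: 0 home (forward), 0.016 fully back at its stop. A spring always pushes it home: 7 N at home, 11 N fully back.
- blue_outlet: The blue outlet (air), bolted down; same make as the green one, but blue cap and sleeve band. Origin on the column's axis at bench level; column 129 mm high, base 68 mm diameter; the coupler reaches 110 mm out along -x at 110 mm height. The three outlets stand side by side in any order, columns at least 170 mm apart, each turned up to 17 degrees.
- yellow_outlet: The yellow outlet (vacuum): as the blue one, but yellow cap and sleeve band.

How it is judged:
By the outcome, as a careful person would: the job done as asked, in the order asked, and still so for the second after the job is handed in, with the robot touching nothing.
It also fails if it takes over 27 s, if anything falls off the work surface, if the arm or the gripper's body presses on something with over 40 N, if the wrist force passes 120 N, or if a joint passes its speed limit or range.

ROBOT

A 7-joint arm with a two-finger parallel gripper is mounted at the origin on the work surface. World frame = base frame: x ahead of the robot, y to its left, z up, the work surface at z = 0. Lengths are in m, angles in rad, forces in N, time in s.
With the tool pointing down it reaches from about 0.425 to 0.975 m from the base axis. Payload 16.7 kg.
Tool frame: the origin (TCP) lies at the centre of the arm's flange, where the gripper is bolted on; the fingertips stand 173 mm ahead of it and the grasp point (between the pads) lies 155 mm ahead of it (ctrl.nose_length is the distance from the TCP to the fingertips, in m); x points along the fingers, z is the direction in which the jaws open and shut, and the axes are right-handed (so a half turn about x gives the same grasp; the last joint's range is limited). The gripper opens to 85 mm and grips with 20 to 120 N. Pads are 22 mm wide; open, the fingers measure 114 mm over their backs; the gripper's body (76 mm by 85 mm) begins 54 mm behind the grasp point. The pads swing forward as they close: fully open they stand 13 mm farther back than shut.
Start: joints at [1.024, 0.426, 0.074, 1.606, -0.034, 1.111, -0.067], TCP at [0.261, -0.623, 0.405] pointing down, gripper open.
Joint ranges: [-2.85, 2.85], [-0.5, 2.14], [-1.23, 1.37], [0.21, 2.46], [-1.02, 4.16], [0.16, 2.05], [-2.73, 2.73]. Speed limits (rad/s): [1.89, 1.89, 2.39, 2.39, 3.01, 3.01, 3.01].

INTERFACE

Orientations are given as a unit quaternion [w, x, y, z].
In Python, from station import ctrl, optics, job gives the robot as it stands.
- The arm moves only by the tool jog_arm, never from a script. Its arguments are lists of equal length, an entry for each row: "slide": the shift along the tool's x, y, z in mm, a list of three; "turn": the turn, a rotation vector about the tool's x, y, z in rad, a list of three; "jaw": the finger opening in mm, from 0 to 85.4. A call has 1 to 12 rows; each row is the pose to reach, as a shift and turn from the pose commanded when the call began, along the tool's axes at that moment; what a row does not reach only later rows make up. A row lasts 1/8 s, in which the tool goes at most 62.5 mm and 10.7 degrees, less where a joint would pass 70% of its speed; a pose out of reach is approached as far as the arm can. A call with a gripper value outside its range is refused whole. The fingers move at their own pace and stop on an object; "grip_force" is the grip in N (left out, the last holds). Time passes only in rows, so rows that repeat a pose let the fingers close. It gives the time, the measured TCP pose, the force and the opening at its end, in the units of the state.
- ctrl.sense(): the state, without advancing time (a new reading comes with each control period).
- optics.capture(name): name is "side" or "top"; returns (picture, depth): 480x640x3 uint8, red, green, blue; 480x640 float32, m along the optical axis (not along the pixel's ray), 0 where there is no reading.
- optics.get_calibration(name): a dict with "vertical_fov" (degrees; the focal length in pixels is half the picture's height over the tangent of half this angle, whatever the lens; pixels are square), "cx", "cy" (the principal point, pixels), "origin" and "rotation" of the camera in the world. Camera axes: x right, y down, z forward; pixel columns grow to the right and rows downward; lengths in m; the calibration is good to about 2 mm. A picture is of the moment at which its call begins. get_calibration takes no time and is no camera call.
- job.hand_in(): hands the job in, once; it reports no verdict.
The state is a dict: "clock": time; "qpos": joint angles; "joint_vel": joint speeds; "joint_torque": joint torques, N m; "ee_pos": TCP position; "eef_rot": TCP orientation; "contact_force": force on the tool from outside, world axes, zero at the start; "ft_torque": the same for the moment, N m; "opening": opening from 0.0 (shut) to 1.0 (fully open).
Only numpy, scipy, OpenCV 4.12 (cv2) and the standard library are available. Lean on these libraries where they do the work, as an engineer would, in place of code of your own. Each camera call takes 0.05 s, during which the arm holds its last target. There are 200 camera calls.

## Working session

There is one attempt and no reset: what is moved stays moved. The work goes in short steps, Python scripts to look and compute and a tool call to move; the robot and the scene stay as the last step left them, time stands still between calls to the robot, and variables do not carry over. Pictures are saved under pics/ and viewed, about 8 in all and at most 12, crops included, and the job is handed in when it is done.

Besides the shell and the picture viewer there is one more tool, called after "Emit:" by a JSON object that holds its "op" and its "data", one argument or row to a line. jog_arm: Moves the arm, as the interface text tells. Its arguments: {"type":"object","properties":{"slide":{"type":"array"},"turn":{"type":"array"},"jaw":{"type":"array"},"grip_force":{"type":"number"}},"required":["slide","turn","jaw"]}

```bash
mkdir -p pics; ls; python3 - <<'E'
from station import ctrl,optics
import cv2,numpy as np
s=ctrl.sense();print({k:np.round(v,3) for k,v in s.items()})
for n in("top","side"):
    p,d=optics.capture(n);cv2.imwrite(f"pics/{n}0.png",p[:,:,::-1]);np.save(f"pics/{n}0.npy",d)
    print(n,optics.get_calibration(n))
E
```

```text
pics
{'clock': np.float64(0.0), 'qpos': array([ 1.024,  0.427,  0.074,  1.607, -0.034,  1.111, -0.067]), 'joint_vel': array([ 0.001, -0.   ,  0.   ,  0.002, -0.   , -0.001,  0.001]), 'joint_torque': array([ 1.0000e-03, -9.4985e+01,  3.7610e+00, -4.6351e+01,  1.9000e-02,
        1.0000e-02,  0.0000e+00]), 'ee_pos': array([ 0.261, -0.622,  0.404]), 'eef_rot': array([ 0.588,  0.392,  0.589, -0.391]), 'contact_force': array([0.477, 0.391, 0.13 ]), 'ft_torque': array([-0.019,  0.021, -0.03 ]), 'opening': np.float64(1.001)}
top {'vertical_fov': 48.73524550230385, 'cx': 313.1769618432621, 'cy': 237.00637067060165, 'origin': array([ 0.39418487, -0.02560017,  0.7903764 ]), 'rotation': array([-0.07893608,  0.77041087, -0.62923194,  0.06559997])}
side {'vertical_fov': 54.57744850740616, 'cx': 314.8226036260867, 'cy': 242.75355386541216, 'origin': array([ 0.08826134, -0.48178931,  0.47254028]), 'rotation': array([-0.46160986,  0.81410849, -0.2996616 ,  0.18532844])}
```

View pics/top0.png

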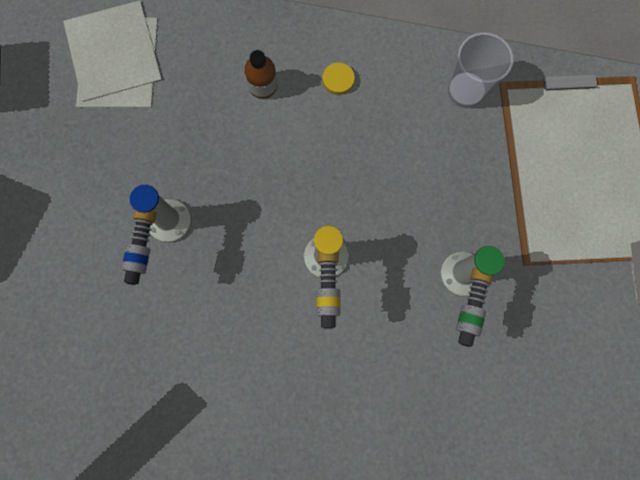

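View pics/side0.png

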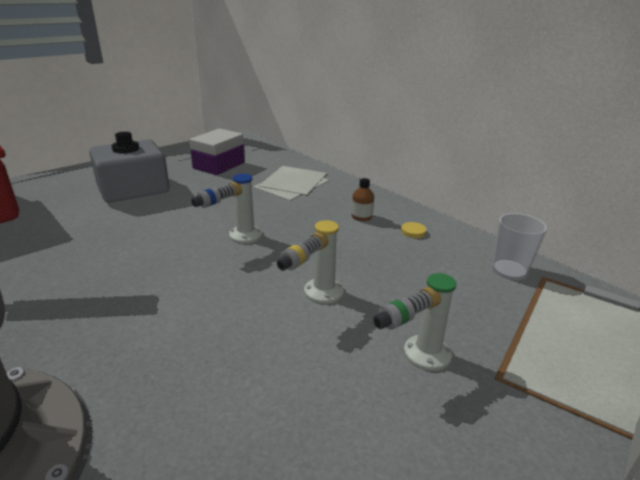

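Top view: green cap at (489,261), green band at (471,320). Side view: cap at (441,283), band at (401,311). Now I'll measure them.

```bash
cat > h.py <<'E'
import numpy as np,cv2
from scipy.spatial.transform import Rotation as R
from station import ctrl,optics
def cam(n):
    c=optics.get_calibration(n);f=240/np.tan(np.radians(c["vertical_fov"])/2)
    return c,f,R.from_quat(c["rotation"],scalar_first=True)
def ray(n,uv):
    c,f,r=cam(n);return c["origin"],r.apply([(uv[0]-c["cx"])/f,(uv[1]-c["cy"])/f,1])
def plane(n,uv,z):
    o,d=ray(n,uv);return o+d*(z-o[2])/d[2]
def blobs(img,lo=(50,100,40),hi=(85,255,255)):
    m=cv2.inRange(cv2.cvtColor(img,cv2.COLOR_BGR2HSV),lo,hi)
    k,l,st,ce=cv2.connectedComponentsWithStats(m)
    return [(st[i,4],ce[i],l==i) for i in range(1,k) if st[i,4]>40]
def tri(a,b):
    (o,d),(p,e)=ray("top",a),ray("side",b)
    t=np.linalg.lstsq(np.c_[d,-e],p-o,rcond=None)[0];q,w=o+d*t[0],p+e*t[1]
    return (q+w)/2,np.linalg.norm(q-w)
def cloud(n,d,m):
    c,f,r=cam(n);v,u=np.nonzero(m&(d>0));z=d[v,u]
    return c["origin"]+r.apply(np.c_[(u-c["cx"])/f*z,(v-c["cy"])/f*z,z])
E
python3 - <<'E'
from h import *
np.set_printoptions(precision=4,suppress=True)
for n in("top","side"):
    d=np.load(f"pics/{n}0.npy")
    for a,c,m in blobs(cv2.imread(f"pics/{n}0.png")):
        P=cloud(n,d,m);print(n,a,c,"z.129",plane(n,c,.129),"z.11",plane(n,c,.11),"cloud med",np.median(P,0),"min",P.min(0),"max",P.max(0))
s=ctrl.sense();print(R.from_quat(s["eef_rot"],scalar_first=True).as_matrix())
E
```

```text
top 672 [489.1071 260.1131] z.129 [ 0.5448 -0.2231  0.129 ] z.11 [ 0.5491 -0.2288  0.11  ] cloud med [ 0.5446 -0.2232  0.1294] min [ 0.5266 -0.2615  0.    ] max [ 0.5963 -0.2051  0.1329]
top 215 [470.9163 318.6047] z.129 [ 0.4676 -0.2108  0.129 ] z.11 [ 0.4697 -0.2161  0.11  ] cloud med [ 0.4684 -0.2117  0.1238] min [ 0.4613 -0.2283  0.1069] max [ 0.4753 -0.2007  0.1284]
side 395 [441.238  282.3443] z.129 [ 0.5424 -0.2247  0.129 ] z.11 [ 0.5675 -0.2105  0.11  ] cloud med [ 0.5421 -0.2249  0.1292] min [ 0.5263 -0.2407  0.1239] max [ 0.562  -0.2054  0.131 ]
side 146 [401.9178 309.8904] z.129 [ 0.4585 -0.2288  0.129 ] z.11 [ 0.4789 -0.2148  0.11  ] cloud med [ 0.4679 -0.2236  0.1218] min [ 0.4624 -0.2299  0.1064] max [ 0.4737 -0.2085  0.1271]
[[-0.0005  0.9223  0.3865]
 [ 0.001   0.3865 -0.9223]
 [-1.     -0.0001 -0.0011]]
```

```bash
python3 - <<'E'
from h import *
from scipy.optimize import least_squares
cap=np.array([.5437,-.2238]);B=[]
for n in("top","side"):
    d=np.load(f"pics/{n}0.npy");b=sorted(blobs(cv2.imread(f"pics/{n}0.png")),key=lambda t:t[0])
    m=cv2.erode(b[0][2].astype(np.uint8),np.ones((2,2)))>0
    B.append(cloud(n,d,m))
for P in B+[np.vstack(B)]:
    def f(p):  # yaw, distance
        u=np.array([np.cos(p[0]),np.sin(p[0])]);q=P[:,:2]-cap
        return np.r_[np.hypot(q@[-u[1],u[0]],P[:,2]-.110)-.015, ]
    s=least_squares(f,[-.1],loss="soft_l1",f_scale=.001);u=np.array([np.cos(s.x[0]),np.sin(s.x[0])])
    L=np.median((cap-P[:,:2])@u);print("yaw",s.x[0],np.degrees(s.x[0]),"rms",np.sqrt(np.mean(s.fun**2)),"dist",L,"grip by .078",cap-u*.078)
E
```

```text
yaw -0.10499653680715276 -6.015858422539857 rms 0.0013243221706963056 dist 0.07677929088045243 grip by .078 [ 0.46612955 -0.21562531]
yaw -0.12581653777610355 -7.208756607519022 rms 0.0008102484486703591 dist 0.0750296524198204 grip by .078 [ 0.46631655 -0.21401218]
yaw -0.1154064908982569 -6.6123048568850695 rms 0.0012454396748753011 dist 0.07582200202108426 grip by .078 [ 0.46621885 -0.21481826]
```

Emit:
{"op": "jog_arm", "data": {
  "slide": [
    [0, 20, -17],
    [0, 55, -47],
    [0, 95, -81],
    [0, 140, -119],
    [0, 185, -158],
    [0, 230, -196],
    [5, 270, -230],
    [10, 305, -260],
    [20, 330, -281],
    [30, 347, -296],
    [30, 347, -296],
    [30, 347, -296]
  ],
  "turn": [
    [0.03, 0, 0],
    [0.08, 0, 0],
    [0.14, 0, 0],
    [0.2, 0, 0],
    [0.27, 0, 0],
    [0.34, 0, 0],
    [0.4, 0, 0],
    [0.45, 0, 0],
    [0.49, 0, 0],
    [0.512, 0, 0],
    [0.512, 0, 0],
    [0.512, 0, 0]
  ],
  "jaw": [85, 85, 85, 85, 85, 85, 85, 85, 85, 85, 85, 85],
  "grip_force": 60
}}

```text
clock: 1.6
ee_pos: [0.4662, -0.2161, 0.3748]
eef_rot: [-0.47, -0.528, -0.47, 0.528]
contact_force: [-0.9, -0.5, 0.2]
opening: 0.993
```

```bash
python3 - <<'E'
from h import *
s=ctrl.sense();print(s["clock"],s["ee_pos"],s["qpos"].round(3),s["contact_force"].round(2),s["opening"])
M=R.from_quat(s["eef_rot"],scalar_first=True).as_matrix();print(M.round(4))
u=np.array([np.cos(-.115),np.sin(-.115),0]);print("to grip mm, tool axes",M.T@(np.array([.467,-.215,.263])-s["ee_pos"])*1000,"pull dir",M.T@u)
p,d=optics.capture("side");cv2.imwrite("pics/side1.png",p[:,:,::-1])
E
```

```text
1.6 [ 0.46622859 -0.2160501   0.37479289] [ 0.389  0.2   -0.092  1.99   0.023  0.953 -1.4  ] [-0.91 -0.49  0.25] 0.9926881137355597
[[-3.000e-04  9.933e-01 -1.151e-01]
 [-1.000e-04 -1.151e-01 -9.933e-01]
 [-1.000e+00 -3.000e-04  2.000e-04]]
to grip mm, tool axes [111.79252181   0.67581051  -1.15075966] pull dir [-2.72328520e-04  9.99999884e-01 -3.96549721e-04]
```

View pics/side1.png

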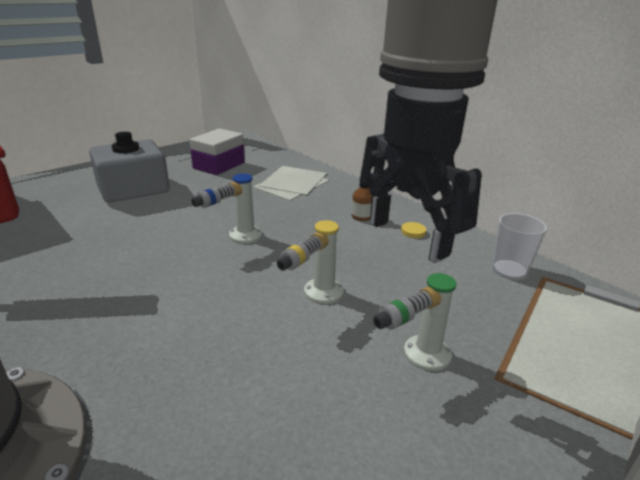

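The side view shows the open fingers above the green sleeve, tips at about (380,215) and (440,250), with nothing in the way. I'll descend and close.

Emit:
{"op": "jog_arm", "data": {
  "slide": [
    [15, 0, -1],
    [40, 0, -1],
    [65, 0, -1],
    [90, 0, -1],
    [106, 0, -1],
    [112, 0, -1],
    [112, 0, -1],
    [112, 0, -1]
  ],
  "turn": [
    [0, 0, 0],
    [0, 0, 0],
    [0, 0, 0],
    [0, 0, 0],
    [0, 0, 0],
    [0, 0, 0],
    [0, 0, 0],
    [0, 0, 0]
  ],
  "jaw": [85, 85, 85, 85, 85, 85, 85, 85],
  "grip_force": 50
}}

```text
clock: 2.65
ee_pos: [0.4669, -0.2146, 0.2634]
eef_rot: [0.471, 0.528, 0.47, -0.528]
contact_force: [-0.2, -0.7, -0.7]
opening: 0.995
```

Emit:
{"op": "jog_arm", "data": {
  "slide": [
    [0, 0, 0],
    [0, 0, 0],
    [0, 0, 0],
    [0, 0, 0],
    [0, 0, 0],
    [0, 0, 0],
    [0, 0, 0],
    [0, 0, 0]
  ],
  "turn": [
    [0, 0, 0],
    [0, 0, 0],
    [0, 0, 0],
    [0, 0, 0],
    [0, 0, 0],
    [0, 0, 0],
    [0, 0, 0],
    [0, 0, 0]
  ],
  "jaw": [70, 55, 40, 30, 22, 20, 20, 20]
}}

```text
clock: 3.65
ee_pos: [0.4666, -0.2145, 0.263]
eef_rot: [0.47, 0.528, 0.47, -0.528]
contact_force: [-1.3, 0.2, 6.2]
opening: 0.333
```

```bash
python3 - <<'E'
from h import *
s=ctrl.sense();print(s["clock"],s["ee_pos"],s["contact_force"].round(2),s["ft_torque"].round(2),s["opening"]*85.4)
p,d=optics.capture("side");q,e=optics.capture("top")
cv2.imwrite("pics/both2.png",np.hstack([cv2.resize(p[200:400,300:500],(400,400)),cv2.resize(q[200:400,380:580],(400,400))])[:,:,::-1])
E
```

```text
3.65 [ 0.46662922 -0.21445891  0.26299288] [-1.28  0.18  6.19] [0.06 0.36 0.08] 28.42205651750337
```

View pics/both2.png

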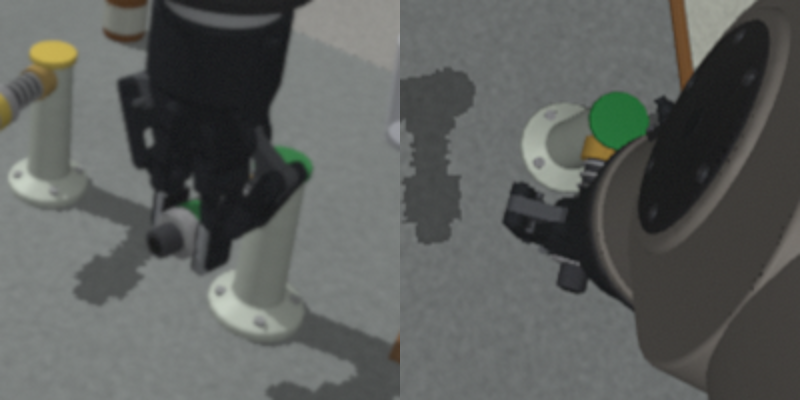

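The fingers straddle the sleeve, with its nose at about (165,240) in the left crop. The opening of 28 mm is close to the 30 mm diameter. Next I'll pull back in stages.

Emit:
{"op": "jog_arm", "data": {
  "slide": [
    [0, 2, 0],
    [0, 4, 0],
    [0, 6, 0],
    [0, 8, 0],
    [0, 8, 0]
  ],
  "turn": [
    [0, 0, 0],
    [0, 0, 0],
    [0, 0, 0],
    [0, 0, 0],
    [0, 0, 0]
  ],
  "jaw": [20, 20, 20, 20, 20]
}}

```text
clock: 4.38
ee_pos: [0.474, -0.2153, 0.2629]
eef_rot: [-0.47, -0.528, -0.471, 0.528]
contact_force: [-9.1, 2.3, 12.7]
opening: 0.335
```

Emit:
{"op": "jog_arm", "data": {
  "slide": [
    [0, 2, 0],
    [0, 4, 0],
    [0, 6, 0],
    [0, 7, 0],
    [0, 7, 0]
  ],
  "turn": [
    [0, 0, 0],
    [0, 0, 0],
    [0, 0, 0],
    [0, 0, 0],
    [0, 0, 0]
  ],
  "jaw": [20, 20, 20, 20, 20]
}}

```text
clock: 5.0
ee_pos: [0.4808, -0.2159, 0.2629]
eef_rot: [-0.47, -0.528, -0.471, 0.528]
contact_force: [-9.7, 3.5, 15.0]
opening: 0.336
```

Emit:
{"op": "jog_arm", "data": {
  "slide": [
    [0, 1, 0],
    [0, 2, 0],
    [0, 2, 0],
    [0, 2, 0]
  ],
  "turn": [
    [0, 0, 0],
    [0, 0, 0],
    [0, 0, 0],
    [0, 0, 0]
  ],
  "jaw": [20, 20, 20, 20]
}}

```text
clock: 5.5
ee_pos: [0.4827, -0.2161, 0.2629]
eef_rot: [-0.47, -0.528, -0.471, 0.528]
contact_force: [-10.0, 4.2, 14.4]
opening: 0.334
```

Travel is 16 mm, but the force is still only at spring level, so the stop isn't reached yet. I'll go on in small steps.

Emit:
{"op": "jog_arm", "data": {
  "slide": [
    [0, 1, 0],
    [0, 1, 0],
    [0, 1, 0]
  ],
  "turn": [
    [0, 0, 0],
    [0, 0, 0],
    [0, 0, 0]
  ],
  "jaw": [20, 20, 20]
}}

```text
clock: 5.88
ee_pos: [0.4832, -0.2162, 0.2629]
eef_rot: [-0.469, -0.527, -0.471, 0.529]
contact_force: [-14.5, 5.0, 19.2]
opening: 0.34
```

Emit:
{"op": "jog_arm", "data": {
  "slide": [
    [0, 1, 0],
    [0, 1, 0],
    [0, 1, 0]
  ],
  "turn": [
    [0, 0, 0],
    [0, 0, 0],
    [0, 0, 0]
  ],
  "jaw": [20, 20, 20]
}}

```text
clock: 6.25
ee_pos: [0.4835, -0.2163, 0.2628]
eef_rot: [-0.469, -0.527, -0.472, 0.529]
contact_force: [-21.5, 6.0, 25.9]
opening: 0.334
```

```bash
python3 - <<'E'
from h import *
s=ctrl.sense();print(s["clock"],s["ee_pos"],s["contact_force"].round(2),s["ft_torque"].round(2),s["opening"]*85.4)
p,d=optics.capture("side")
cv2.imwrite("pics/side3.png",cv2.resize(p[230:380,340:490],(600,600))[:,:,::-1])
E
```

```text
6.25 [ 0.48354322 -0.21631744  0.26281251] [-21.54   6.01  25.86] [1.29 4.29 0.12] 28.550385973553112
```

View pics/side3.png

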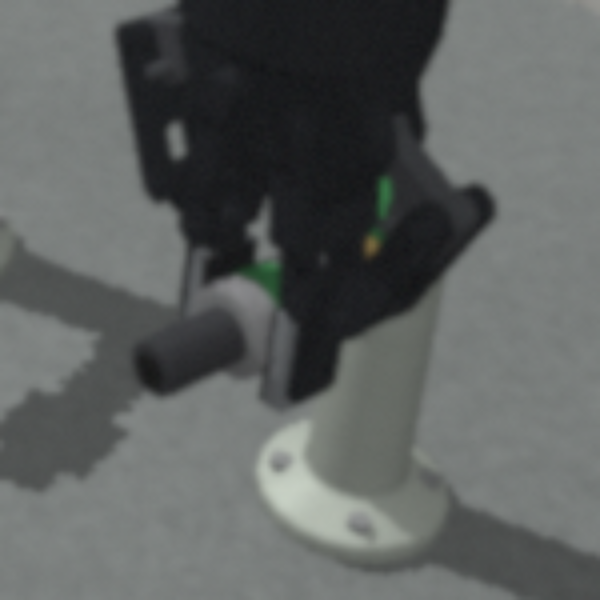

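The stop is reached: the position has stalled at about 17 mm and the force is climbing to 22 N. The picture shows the nose standing further out of the sleeve, (150,370) to (240,330). I'll hold, then let go.

Emit:
{"op": "jog_arm", "data": {
  "slide": [
    [0, 0, 0],
    [0, 0, 0],
    [0, 0, 0],
    [0, 0, 0],
    [0, 0, 0],
    [0, 0, 0],
    [0, 0, 0],
    [0, 0, 0]
  ],
  "turn": [
    [0, 0, 0],
    [0, 0, 0],
    [0, 0, 0],
    [0, 0, 0],
    [0, 0, 0],
    [0, 0, 0],
    [0, 0, 0],
    [0, 0, 0]
  ],
  "jaw": [20, 20, 20, 20, 20, 20, 20, 20]
}}

```text
clock: 7.3
ee_pos: [0.4835, -0.2163, 0.2628]
eef_rot: [-0.469, -0.527, -0.472, 0.529]
contact_force: [-21.3, 6.3, 25.7]
opening: 0.341
```

Emit:
{"op": "jog_arm", "data": {
  "slide": [
    [0, 0, 0],
    [0, 0, 0],
    [0, 0, 0],
    [0, 0, 0],
    [0, 0, 0],
    [0, 0, 0],
    [0, 0, 0],
    [0, 0, 0]
  ],
  "turn": [
    [0, 0, 0],
    [0, 0, 0],
    [0, 0, 0],
    [0, 0, 0],
    [0, 0, 0],
    [0, 0, 0],
    [0, 0, 0],
    [0, 0, 0]
  ],
  "jaw": [85, 85, 85, 85, 85, 85, 85, 85]
}}

```text
clock: 8.3
ee_pos: [0.4855, -0.2166, 0.2627]
eef_rot: [0.47, 0.528, 0.47, -0.528]
contact_force: [-0.4, -0.3, -0.4]
opening: 0.996
```

Released, and the force is now zero. I'll retreat straight up and then aside, so the view is clear.

Emit:
{"op": "jog_arm", "data": {
  "slide": [
    [-15, 0, 0],
    [-40, 0, 0],
    [-70, 0, 0],
    [-100, 0, 0],
    [-125, 0, 0],
    [-140, 0, 40],
    [-140, 0, 80],
    [-140, 0, 120],
    [-140, 0, 150],
    [-140, 0, 160],
    [-140, 0, 160],
    [-140, 0, 160]
  ],
  "turn": [
    [0, 0, 0],
    [0, 0, 0],
    [0, 0, 0],
    [0, 0, 0],
    [0, 0, 0],
    [0, 0, 0],
    [0, 0, 0],
    [0, 0, 0],
    [0, 0, 0],
    [0, 0, 0],
    [0, 0, 0],
    [0, 0, 0]
  ],
  "jaw": [85, 85, 85, 85, 85, 85, 85, 85, 85, 85, 85, 85]
}}

```text
clock: 9.8
ee_pos: [0.4675, -0.3743, 0.403]
eef_rot: [0.471, 0.528, 0.471, -0.527]
contact_force: [1.1, 0.4, -1.1]
opening: 0.991
```

```bash
python3 - <<'E'
from h import *
s=ctrl.sense();print(s["clock"],s["ee_pos"],s["contact_force"].round(2))
for n in("top","side"):
    p,d=optics.capture(n);b=p[:,:,::-1].copy();cv2.imwrite(f"pics/{n}4.png",b)
    for a,c,m in blobs(b): print(n,a,c)
    o=cv2.imread(f"pics/{n}0.png")
    for nm,lo,hi in(("blue",(105,150,50),(130,255,255)),("yel",(22,150,80),(32,255,255))):
        print(nm,[c.round(1) for a,c,m in blobs(o,lo,hi)],[c.round(1) for a,c,m in blobs(b,lo,hi)])
E
```

```text
9.8 [ 0.46749533 -0.37434852  0.40299913] [ 1.08  0.41 -1.13]
top 671 [489.09388972 260.12965723]
top 215 [470.91627907 318.60465116]
blue [array([143.6, 198.1]), array([135.1, 257.6])] [array([143.5, 198.1]), array([135. , 257.5])]
yel [array([338. ,  77.9]), array([327.9, 240.1]), array([327.9, 301.1])] [array([338. ,  77.9]), array([327.9, 240.1]), array([327.9, 301.1])]
side 392 [441.27040816 282.32397959]
side 143 [401.81818182 309.69230769]
blue [array([242. , 177.8]), array([211.4, 195.3])] [array([242. , 177.9]), array([211.5, 195.5])]
yel [] []
```

View pics/side4.png

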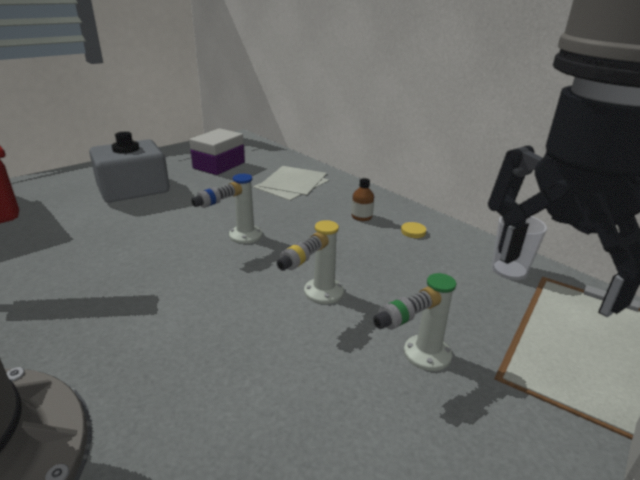

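The green band is back at its home pixels: (470.9,318.6) in the top view and (401.8,309.7) in the side view. The blue and yellow outlets haven't moved, and the gripper is clear of everything.

```bash
python3 -c "
from station import job;print(job.hand_in())"
```

```text
the job is handed in; nothing more can be done
None
```

I pulled the green outlet's sleeve all the way back, held it there for about 1 s and opened the fingers. It snapped home by itself, and I handed the job in at about 10 s of the 27 s allowed.

- **At the stop:** the arm stalled after about 17 mm of travel. The spring-level pull of about 10 N then rose to 22 N. The nominal stop is 16 mm; I put the extra 1 mm down to give in the grip and arm.
- **After release:** the force on the tool was about zero. The green band is back at its starting pixels, to within 0.01 px in the top view and 0.2 px in the side view.
- **Other outlets:** the blue and yellow outlets have not moved. My yellow mask found nothing in the side view, so yellow was measured only from the top; the side picture looks unchanged by eye.
- **Unexplained reading:** the tool felt an upward force of up to 26 N while pulling. I did not find the cause; it disappeared on release.
- **Measurement spread:** the sleeve-to-column distance measured 75–77 mm against the stated 78 mm. The grasp worked regardless.

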